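Lock up the jewellery case for transport

ROBOT

A 6-joint arm with a two-finger parallel gripper is mounted at the origin on the work surface. World frame = base frame: x ahead of the robot, y to its left, z up, the work surface at z = 0. Lengths are in mm, angles in rad, forces in N, time in s.
With the tool pointing down it reaches from about 300 to 775 mm from the base axis. Payload 14.6 kg.
Tool frame: the origin (TCP) lies midway between the tips of the shut fingers; the grasp point (between the pads) lies grasp_offset behind it (grasp_offset is the distance from the TCP to the grasp point, in mm); z points along the fingers, y is the line along which they close (so a half turn about z gives the same grasp; the last joint's range is limited). The gripper opens to 94 mm and grips with 3 to 60 N. Pads are 16 mm wide; open, the fingers measure 119 mm over their backs; the gripper's body (75 mm by 177 mm) begins 78 mm behind the grasp point.
Start: joints at [1.214, 0.3, 1.521, -0, 1.321, -0.067], TCP at [157.166, 527.056, 205.446] pointing down, gripper open.
Joint ranges: [-3.03, 3.03], [-0.79, 2.21], [0.23, 2.52], [-1.04, 4.18], [0, 3.07], [-2.55, 2.55]. Speed limits (rad/s): [2.22, 2.22, 2.57, 3.14, 3.14, 3.14].

INTERFACE

Orientations are given as [roll, pitch, yaw] about the fixed x, y, z axes, in that order (R = Rz(yaw) Ry(pitch) Rx(roll)).
In Python, from cell import * gives the robot as it stands. The module is installed in compiled form; this text tells all that it offers.
- The arm moves only by the shell command python3 -m jog 'ROWS' [FORCE]. ROWS is JSON, a list of rows, each a list of 3 entries, a list of its own where there are three numbers: the finger opening in mm, from 0 to 94, then the shift along the tool's x, y, z in units of 50 mm (1.0 is 50 mm), then the turn about the tool's z in units of 180 degrees (1.0 is 180 degrees). In form: [[fingers, [dx, dy, dz], twist], ...]. A call has 1 to 20 rows; each row shifts and turns the commanded pose from where the row before left it, along the tool's axes as they then stand; what a row does not reach is not made up. A row lasts 1/10 s, in which the tool goes at most 50 mm and 8.59 degrees, less where a joint would pass 70% of its speed; a pose out of reach is approached as far as the arm can. A call with a number of a shift or a turn outside -1 to 1 is refused whole. A call with a gripper value outside its range is refused whole. The fingers move at their own pace and stop on an object; FORCE is the grip in N (left out, the last holds). Time passes only in rows, so rows that do not move let the fingers close. It gives the time, the measured TCP pose, the force, the opening and the grip force at its end, in the units of the state.
- read_state(): the state, without advancing time (a new reading comes with each control period).
- camera(name): name is "side" or "top"; returns the picture (420x560x3 uint8, red, green, blue); there is no depth.
- calibration(name): a dict with "mtx" (3x3 intrinsics, pixels), "distortion" ([k1, k2, p1, p2, k3] as OpenCV has them; the pictures are not rectified), "cam_to_world" (4x4, takes a point from camera to world coordinates). Camera axes: x right, y down, z forward; pixel columns grow to the right and rows downward; lengths in mm; the calibration is good to about 2 mm. A picture is of the moment at which its call begins. calibration takes no time and is no camera call.
- sign_off(): hands the job in; it is judged then, once.
Trained networks look in the newest picture that a camera, given by its name, has taken for a name from the list of things; names that differ only in an ending like _2 or _b are one class to them, and where a whole thing is asked for, a point or a joint stands for the part that bears it (a point fixed in the world has none). Each returns a list of dicts, best first, with "conf" (0 to 1); they miss things now and then, are a little off and sometimes report something else, mostly with a low value. They report only what shows in the picture. A call takes as long as a camera call. They do not tell look-alikes from the thing itself.
- regions_of(camera, query): "pixels" (420x560 bool, what is visible of it) and "rect" ([centre column, centre row, width, height] in pixels, round what is visible of it).
The state is a dict: "clock": time; "joints": joint angles; "qd": joint speeds; "effort": joint torques, N m; "eef_pos": TCP position; "eef_rot": TCP orientation; "wrist_force": force on the tool from outside, world axes, zero at the start; "moment": the same for the moment, N m; "finger_gap": finger opening in mm; "finger_force": force on a finger pad.
Only numpy, scipy, OpenCV 4.12 (cv2) and the standard library are available. Lean on these libraries where they do the work, as an engineer would, in place of code of your own. Each camera call takes 0.05 s, during which the arm holds its last target. There are 200 camera calls.

TASK

The market stall is packing up. Take the little bead jar out of the open jewellery case and stand it upright, wholly on the square cork mat, so that the lid can close; then shut the lid fully, and only after that push both lock slides on the case's front ledge fully home against their end stops. Leave everything else on the table and in the case where it is, and do not knock the jar over.

Things in the scene. Friction and masses are not known exactly. Their poses are not given: they have to be found in the camera images.
- case: Dark wooden jewellery case, fixed. Origin: underside centre of its tray; x points (roughly) away from the robot towards the ledge, y left, z up. Tray 160 mm (x) by 260 mm (y), 45 mm high, walls 6 mm, inner floor 7 mm above the table. Brooches at the back are part of it. Beyond the tray's far wall (x 80 to 130 mm) lies a ledge 260 mm long, 25 mm high, with a 31 mm high lip at its far edge.
- ledge (a point): Middle of the ledge's top, at x = 108 mm, y = 0, 25 mm above the table in the case's frame. Through it, parallel to the case's y, run two slide tracks, one in each half. Each ends near the middle at a fixed dark steel end stop block, 49 mm high, from y = 30 to 44 mm (left) and -30 to -44 mm (right).
- lid (a joint): Angle of the lid (wooden frame, clear panel, 6 mm thick, 260 mm wide, 164 mm from hinge to free edge). 0 = shut, positive = open, pi/2 = upright; starts 1.2 to 1.4. The stiff hinge (0.2 N m) keeps the lid where it is left. Shut it by pushing its outer face (facing the robot when open) over and down, under 5 N near the free edge.
- lid_hinge (a point): Middle of the hinge axis, which runs along the case's y on the robot's side of the tray: x = -80 mm, 45.5 mm above the table, at the level of the shut lid's underside.
- lid_edge (a point): Middle of the lid's free edge, on its outer (upper when shut) face, 164 mm from the hinge. When shut it lies at x = 84 mm, 51.5 mm above the table.
- slide_left (a joint): Travel of the left lock slide: 0 = outer end of its track, 0.065 m = home, touching the end stop. It moves in the case's -y direction, towards the middle. Starts between 0 and 0.03 m. Needs about 2 N to move and stays where it is left.
- slide_left_top (a point): Centre of the top of the left slide's grip: upright steel block 12 mm (along travel) by 18 mm, top 56 mm above the table; its foot, 22 mm along the travel and 4 mm high, starts 28 mm above the table. In the case's frame x = 108 mm and y = 115 mm at travel 0, 50 mm at home. The thin bolt on it cannot be felt.
- slide_right (a joint): Travel of the right lock slide: mirror image of the left; 0 = outer end, 0.065 m = home at the end stop; moves in the case's +y direction, towards the middle. Same force and start range.
- slide_right_top (a point): Centre of the top of the right slide's grip, the same as the left's: y = -115 mm at travel 0, -50 mm at home, x = 108 mm in the case's frame.
- jar: Small round closed bead jar with a steel cap, 32 mm in diameter, 62 mm high, 70 to 140 g. Origin: underside centre; z along its axis. It starts upright on the tray's floor, at x 30 to 45 mm and within 70 mm either side of y = 0 in the case's frame, and stands above the rim, so the lid cannot shut on it.
- mat: Square cork mat, 120 by 120 mm, 4 mm thick, fixed to the table, to the left or right of the case. Origin: centre of its underside; x and y along its sides.
- plate: Bystander, fixed: empty white round plate, 120 mm across, 18 mm high, on the other side of the case from the mat. Origin: centre of its underside.
- bead_cup: Bystander: low clear cup of beads, 44 mm across, 16 mm high, loose in the tray near the hinge; it fits under the shut lid. Origin: underside centre.
- bead_cup2: Bystander: the same kind of cup, on the table beyond the case. Origin: underside centre.
- star: Bystander: white six-armed bead star, 96 mm across, lying flat, 6 mm thick, between the robot and the case. Origin: underside centre.
- heart: Bystander: white bead heart outline, about 60 mm, lying flat, 8 mm thick, between the robot and the case. Origin: underside centre.
- spool: Bystander: spool of copper wire, 50 mm across, 42 mm high, standing beside one end of the ledge (left or right). Origin: underside centre.
- glue: Bystander: tall slim white bottle of craft glue, 40 mm across, 145 mm high, easily knocked over, standing beside the other end of the ledge, its axis 226 to 235 mm from the case's middle along y. Origin: underside centre.
- tin: Bystander: closed aluminium tin, 60 by 45 mm, 30 mm high. Origin: underside centre.
Things that resemble listed ones, but are neither listed nor needed, are in the scene too. Several things have the shape of the mat; the one meant has the colours described above.

How it is judged (in metres and radians):
On the way, in this order (a step that is already met when the one before it is completed fails the run):
1. the jar stands released, upright and wholly on the cork mat (x of jar in the frame of mat between -0.046 and 0.046 m and y of jar in the frame of mat between -0.046 and 0.046 m and height (world z) of jar below 0.009 m and angle between jar's own z axis and vertical below 0.1 rad and linear speed of jar below 0.03 m/s and contact force between the fingers and jar below 0.1 N), for 0.2 s.
2. the lid is fully shut (value of joint lid below 0.04 rad), for 0.2 s.
3. both lock slides are home (value of joint each of slide_left, slide_right above 0.0615 m and value of joint lid below 0.04 rad), for 0.2 s.
At the end, for the whole second after the job is handed in: The jar stands upright (within 0.1 rad), at rest and released, its centre within 46 mm of the mat's centre along each side of the mat; the lid is shut (below 0.04 rad); both slides are within 3.5 mm of their end stops (all of step 1 and all of step 3); the robot touches nothing.
It fails at once if the jar is tipped over (angle between jar's own z axis and vertical above 0.7 rad).
It fails at once if a lock slide is pushed towards home (past 45 mm) while the lid is still open (value of joint any of slide_left, slide_right above 0.045 m and value of joint lid above 0.15 rad).
It fails at once if another thing is moved by more than 25 mm or tipped over (distance of any of bead_cup, bead_cup2, star, heart, spool, glue, tin from where it was at the start of the episode above 0.025 m or angle between any of bead_cup, bead_cup2, star, heart, spool, glue, tin's own z axis and vertical above 0.5 rad).
It also fails if it takes over 72 s, if anything falls off the work surface, if the arm or the gripper's body presses on something with over 40 N, if the wrist force passes 120 N, or if a joint passes its speed limit or range.

## Working session

There is one attempt and no reset: what is moved stays moved. The work goes in short steps, Python scripts to look and compute and a shell command to move; the robot and the scene stay as the last step left them, time stands still between calls to the robot, and variables do not carry over. Pictures are saved under pics/ and viewed, at most 10 in all, crops included, and the job is handed in when it is done.

```bash
mkdir -p pics; python3 - <<'E'
from cell import *
import cv2,numpy as np
for n in ("side","top"):
    cv2.imwrite(f"pics/{n}0.png",cv2.resize(camera(n)[:,:,::-1],(784,588),interpolation=cv2.INTER_CUBIC))
    c=calibration(n);print(n,np.round(c["mtx"],1).tolist(),np.round(c["distortion"],3),np.round(c["cam_to_world"],3).tolist())
    for q in "case ledge lid jar mat plate bead_cup star heart spool glue tin slide_left_top slide_right_top".split():
        try: print(q,[(round(d["conf"],2),np.round(d["rect"]).astype(int).tolist()) for d in regions_of(n,q)[:4]])
        except Exception as e: print(q,e)
print(read_state())
E
```

```text
side [[436.8, 0.0, 283.5], [0.0, 436.8, 203.9], [0.0, 0.0, 1.0]] [-0.108  0.     0.     0.     0.   ] [[0.802, -0.339, 0.492, 37.699], [-0.597, -0.452, 0.662, -841.4], [-0.002, -0.825, -0.565, 698.342], [0.0, 0.0, 0.0, 1.0]]
case [(0.59, [268, 189, 114, 111])]
ledge [(0.84, [266, 186, 117, 110])]
lid [(0.6, [242, 179, 64, 97])]
jar [(0.5, [267, 194, 10, 21])]
mat [(0.75, [372, 355, 74, 62]), (0.56, [309, 294, 70, 51])]
plate [(0.92, [160, 172, 37, 18]), (0.52, [305, 200, 16, 14])]
bead_cup []
star [(0.59, [224, 283, 39, 22])]
heart []
spool [(0.89, [336, 237, 17, 19])]
glue [(0.66, [245, 137, 16, 23]), (0.4, [310, 199, 8, 14]), (0.19, [267, 187, 117, 116])]
tin [(0.72, [386, 253, 31, 21]), (0.7, [267, 189, 117, 111])]
slide_left_top [(0.48, [272, 172, 7, 10])]
slide_right_top [(0.48, [307, 201, 11, 13])]
top [[451.0, 0.0, 276.5], [0.0, 451.0, 212.9], [0.0, 0.0, 1.0]] [-0.064  0.     0.     0.     0.   ] [[-0.026, -0.997, 0.078, 473.732], [-1.0, 0.027, 0.012, -105.717], [-0.014, -0.077, -0.997, 1213.604], [0.0, 0.0, 0.0, 1.0]]
case []
ledge [(0.58, [237, 204, 113, 84])]
lid [(0.93, [2
[... 474 characters left out ...]
(0.51, [274, 172, 15, 11])]
{'clock': 1.5, 'joints': array([ 1.21441586e+00,  2.99901066e-01,  1.52099731e+00, -2.94798337e-05,
        1.32071488e+00, -6.65787735e-02]), 'qd': array([0.00041954, 0.00078042, 0.00162298, 0.00031197, 0.00087174,
       0.00238167]), 'effort': array([-1.56903020e-04, -5.31658316e+01, -3.52914977e+01,  7.08534429e-02,
        2.12571421e-02,  6.41827540e-06]), 'eef_pos': array([157.16363443, 527.05318845, 205.44613606]), 'eef_rot': array([-3.14157020e+00,  2.71288064e-05,  2.85179826e+00]), 'wrist_force': array([-0.71518405, -0.77310428, -0.34563045]), 'moment': array([ 0.0118076 , -0.00096011,  0.00988679]), 'finger_force': 0.0, 'finger_gap': 94.17814197847845}
```

View pics/side0.png

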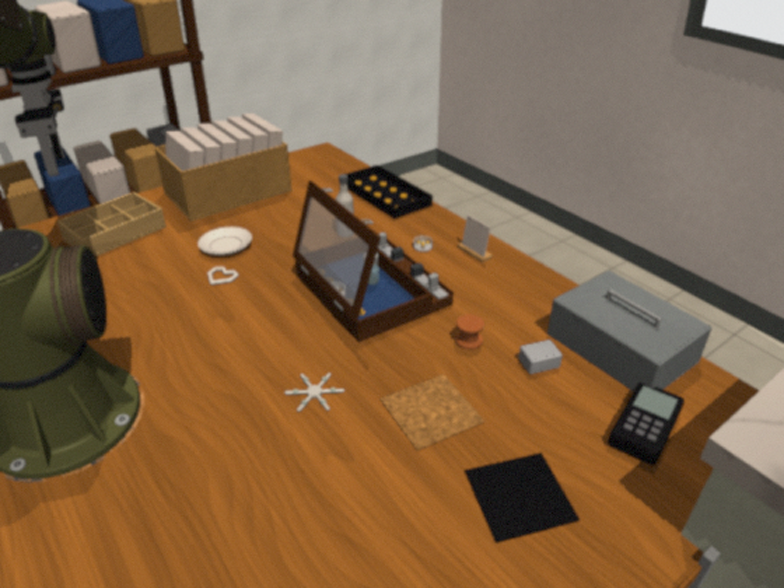

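View pics/top0.png

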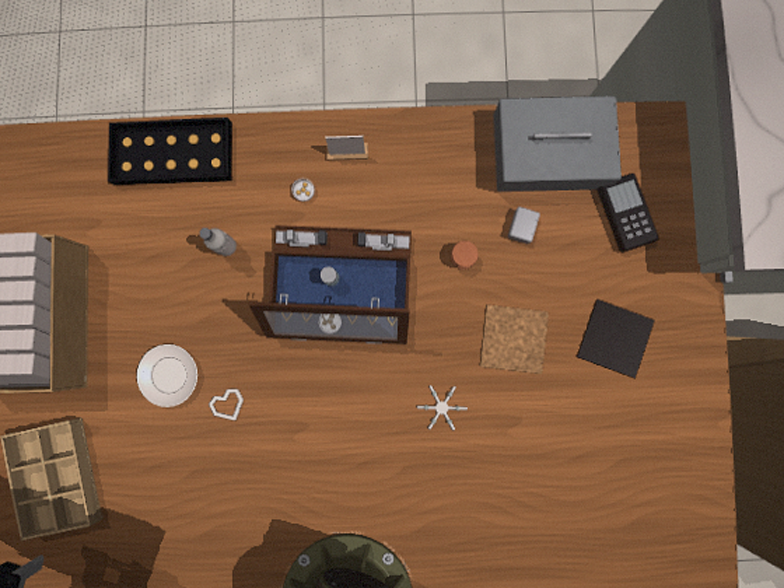

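The top view shows the case at about (335,290) and the jar at (328,275). The mat candidates are the cork square at (515,339) and the black square at (615,339). The cork one fits the description, so I'll confirm it in an enlarged crop.

```bash
cat > h.py <<'E'
from cell import *
import cv2,numpy as np
def px2w(n,uv,z):
    c=calibration(n);K=np.array(c["mtx"],float);D=np.array(c["distortion"],float);T=np.array(c["cam_to_world"],float)
    p=cv2.undistortPoints(np.array(uv,float).reshape(-1,1,2),K,D).reshape(-1,2)
    d=np.c_[p,np.ones(len(p))]@T[:3,:3].T;o=T[:3,3]
    z=np.broadcast_to(z,(len(p),));return o+d*((z-o[2])/d[:,2])[:,None]
def w2px(n,P):
    c=calibration(n);T=np.linalg.inv(np.array(c["cam_to_world"],float))
    return cv2.projectPoints(np.array(P,float).reshape(-1,1,3),cv2.Rodrigues(T[:3,:3])[0],T[:3,3],np.array(c["mtx"],float),np.array(c["distortion"],float))[0].reshape(-1,2)
E
python3 - <<'E'
from h import *
im=camera("top")[:,:,::-1]; 
a=cv2.resize(im[155:275,175:405],None,fx=3.4,fy=3.4,interpolation=cv2.INTER_CUBIC); cv2.imwrite("pics/c1.png",a)
im=camera("side")[:,:,::-1]
a=cv2.resize(im[120:250,200:350],None,fx=4.6,fy=4.6,interpolation=cv2.INTER_CUBIC); cv2.imwrite("pics/c2.png",a)
for q in("mat","jar","lid","spool","glue"):
  camera("top")
  for d in regions_of("top",q)[:2]:
    m=d["pixels"].astype(np.uint8); ys,xs=np.nonzero(m); r=cv2.minAreaRect(np.c_[xs,ys].astype(np.float32)); b=cv2.boxPoints(r)
    print(q,round(d["conf"],2),px2w("top",[r[0]],4)[0].round(1),"corners",px2w("top",b,4)[:,:2].round(0).tolist())
E
```

```text
mat 0.96 [ 485.6 -330.     4. ] corners [[435.0, -261.0], [555.0, -280.0], [537.0, -400.0], [417.0, -380.0]]
mat 0.8 [ 478.8 -528.     4. ] corners [[447.0, -449.0], [556.0, -496.0], [510.0, -608.0], [402.0, -560.0]]
jar 0.5 [615.6  18.3   4. ] corners [[634.0, 36.0], [633.0, 0.0], [597.0, 1.0], [598.0, 36.0]]
lid 0.8 [529.1  21.3   4. ] corners [[581.0, 175.0], [572.0, -133.0], [478.0, -130.0], [486.0, 176.0]]
spool 0.79 [ 649.2 -240.9    4. ] corners [[649.0, -206.0], [685.0, -244.0], [650.0, -276.0], [614.0, -238.0]]
glue 0.63 [690.2 237.8   4. ] corners [[695.0, 281.0], [729.0, 258.0], [685.0, 195.0], [651.0, 218.0]]
```

View pics/c1.png

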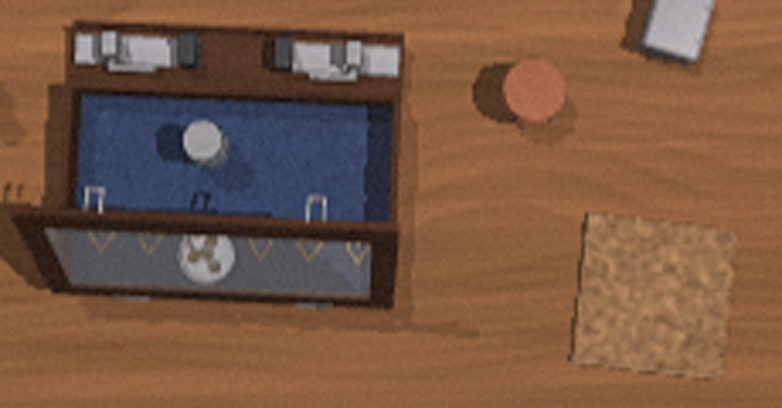

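View pics/c2.png

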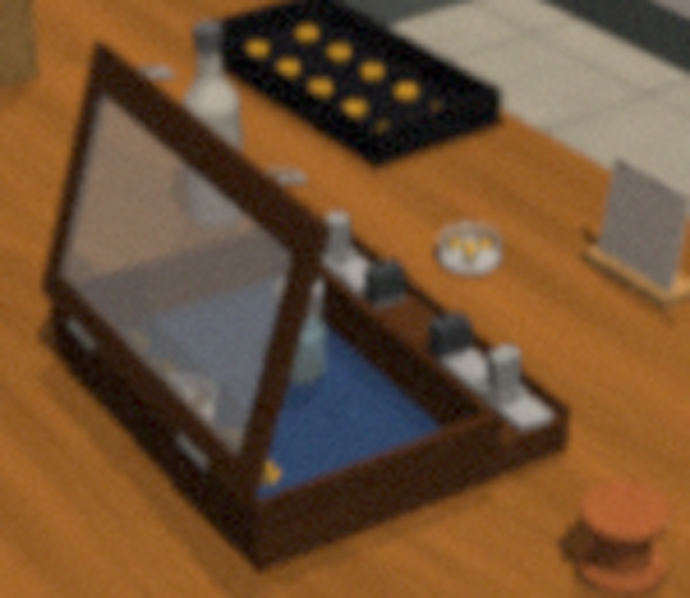

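The crop confirms the cork texture on the mat at top pixel (368,242), centre near (486,-330). I'll fit the case pose from corner points in both views.

```bash
cat > fit.py <<'E'
from h import *
from scipy.optimize import least_squares
T=lambda x,y:((x+.5)/3.4-.5+175,(y+.5)/3.4-.5+155)
S=lambda x,y:((x+.5)/4.6-.5+200,(y+.5)/4.6-.5+120)
def lid(th,y,n=6): return (-80+164*np.cos(th)-n*np.sin(th),y,45.5+164*np.sin(th)+n*np.cos(th))
obs=[("top",T(76,22),lambda p:(130,130,31)),("top",T(404,34),lambda p:(130,-130,31)),
("top",T(187,50),lambda p:(108,37,49)),("top",T(284,53),lambda p:(108,-37,49)),
("top",T(395,306),lambda p:(-80,-130,45)),("top",T(52,292),lambda p:(-80,130,45)),
("top",T(15,212),lambda p:lid(p[3],130)),("top",T(397,226),lambda p:lid(p[3],-130)),
("side",S(567,408),lambda p:(130,-130,31)),("side",S(260,568),lambda p:(-80,-130,0)),
("side",S(98,45),lambda p:lid(p[3],130)),("side",S(310,240),lambda p:lid(p[3],-130,3)),
("side",S(386,270),lambda p:(108,37,49)),("side",S(450,322),lambda p:(108,-37,49)),
("top",T(108,42),lambda p:(108,115-p[4],56)),("side",S(338,216),lambda p:(108,115-p[4],56)),
("top",T(354,50),lambda p:(108,-115+p[5],56)),("side",S(505,354),lambda p:(108,-115+p[5],56)),
("top",T(203,137),lambda p:(p[6],p[7],69)),("side",S(310,285),lambda p:(p[6],p[7],69))]
def W(p,P):
    c,s=np.cos(p[2]),np.sin(p[2]);return np.array([p[0]+c*P[0]-s*P[1],p[1]+s*P[0]+c*P[1],P[2]])
def res(p): return np.concatenate([w2px(n,W(p,f(p)))[0]-uv for n,uv,f in obs])
if __name__=="__main__":
    r=least_squares(res,[580,0,0,1.3,15,15,35,20],loss="soft_l1",x_scale=[10,10,.1,.1,10,10,10,10]);p=r.x
    print(p.round(3).tolist());
    print(res(p).reshape(-1,2).round(1).tolist())
    for nm,P in dict(jar=(p[6],p[7],69),edge=lid(p[3],0),edgeShut=(84,0,51.5),sl=(108,115-p[4],56),sr=(108,-115+p[5],56),slhome=(108,50,56),srhome=(108,-50,56)).items(): print(nm,W(p,P).round(1))
E
python3 fit.py
```

```text
[572.199, -1.789, -0.072, 1.239, 17.946, 23.154, 39.832, 17.917]
[[-0.6, -0.3], [0.3, 0.2], [0.1, -0.1], [-0.2, 0.2], [-0.4, -0.5], [0.5, -1.1], [-1.5, 0.0], [1.1, 1.1], [1.1, -0.0], [-0.4, 1.5], [0.1, -0.9], [4.7, -3.1], [-0.2, -0.7], [0.2, -0.4], [0.1, 0.8], [-0.7, 0.3], [0.2, 1.5], [-0.2, -0.3], [0.5, -0.5], [-0.8, -0.3]]
jar [613.2  13.2  69. ]
edge [5.400e+02 5.000e-01 2.025e+02]
edgeShut [656.   -7.8  51.5]
sl [686.9  87.2  56. ]
sr [ 673.3 -101.2   56. ]
slhome [683.5  40.3  56. ]
srhome [676.3 -59.4  56. ]
```

```bash
cat > st.py <<'E'
import cell
from h import *
s=read_state();x,y,z=s["eef_pos"];a=-0.072;dx,dy=x-572.2,y+1.8
yaw=s["eef_rot"][2]
print("case xyz",np.round([dx*np.cos(a)+dy*np.sin(a),-dx*np.sin(a)+dy*np.cos(a),z],1),"toolx yaw in case",round((yaw-a+np.pi)%(2*np.pi)-np.pi,4),"t",round(s["clock"],1),"F",np.round(s["wrist_force"],1),"gap",round(s["finger_gap"],1),round(s["finger_force"],1))
E
python3 -m jog '[[94,[0,0,-0.5],-0.035],[94,[0,0,-0.5],-0.0344],[94,[0,0,-0.5],0],[94,[0,0,-0.5],0]]'; python3 st.py; python3 -c "
import cell;print(getattr(cell,'grasp_offset',None),[k for k in dir(cell) if k[0]!='_'])"
```

```text
clock: 2.5
eef_pos: [157.1, 526.9, 306.5]
eef_rot: [3.142, -0.0, 3.07]
wrist_force: [0.7, 1.0, -0.7]
finger_gap: 94.0
finger_force: 0.0
case xyz [-452.   497.5  306.5] toolx yaw in case -3.1412 t 2.5 F [ 0.7  1.  -0.7] gap 94.0 0.0
18.8 ['Unreachable', 'calibration', 'camera', 'grasp_offset', 'read_state', 'regions_of', 'sign_off']
```

```bash
python3 -m jog '[[94,[-0.492,-0.48,0],0],[94,[-0.492,-0.48,0],0],[94,[-0.492,-0.48,0],0],[94,[-0.492,-0.48,0],0],[94,[-0.492,-0.48,0],0],[94,[-0.492,-0.48,0],0],[94,[-0.492,-0.48,0],0],[94,[-0.492,-0.48,0],0],[94,[-0.492,-0.48,0],0],[94,[-0.492,-0.48,0],0],[94,[-0.492,-0.48,0],0],[94,[-0.492,-0.48,0],0],[94,[-0.492,-0.48,0],0],[94,[-0.492,-0.48,0],0],[94,[-0.492,-0.48,0],0],[94,[-0.492,-0.48,0],0],[94,[-0.492,-0.48,0],0],[94,[-0.492,-0.48,0],0],[94,[-0.492,-0.48,0],0],[94,[-0.492,-0.48,0],0]]'; python3 -m jog '[[94,[0,0,0],0],[94,[0,0,0],0]]'; python3 st.py
```

```text
clock: 4.5
eef_pos: [614.3, 11.8, 305.4]
eef_rot: [3.142, 0.0, 3.07]
wrist_force: [-1.2, 0.9, 1.1]
finger_gap: 94.1
finger_force: 0.0
clock: 4.7
eef_pos: [613.5, 12.7, 304.9]
eef_rot: [3.141, -0.001, 3.069]
wrist_force: [-0.1, -0.6, 0.3]
finger_gap: 93.9
finger_force: 0.0
case xyz [ 40.2  17.4 304.9] toolx yaw in case 3.1409 t 4.7 F [-0.1 -0.6  0.3] gap 93.9 0.0
```

```bash
python3 -m jog '[[94,[0,0,0.5],0],[94,[0,0,0.5],0],[94,[0,0,0.5],0],[94,[0,0,0.5],0],[94,[0,0,0.5],0],[94,[0,0,0.5],0],[94,[0,0,0.5],0],[94,[0,0,0.5],0],[94,[0,0,0.5],0],[94,[0,0,0.5],0],[94,[0,0,0.4],0],[94,[0,0,0],0]]' && python3 -m jog '[[20,[0,0,0],0],[20,[0,0,0],0],[20,[0,0,0],0],[20,[0,0,0],0],[20,[0,0,0],0],[20,[0,0,0],0],[20,[0,0,0],0],[20,[0,0,0],0]]' 12; python3 st.py
```

```text
clock: 5.9
eef_pos: [611.7, 14.0, 33.4]
eef_rot: [-3.142, -0.004, 3.071]
wrist_force: [0.9, -0.6, 0.4]
finger_gap: 93.8
finger_force: 0.0
clock: 6.7
eef_pos: [613.5, 13.0, 35.5]
eef_rot: [3.142, 0.0, 3.07]
wrist_force: [-0.3, 1.3, 1.0]
finger_gap: 33.3
finger_force: 0.4
case xyz [40.1 17.8 35.5] toolx yaw in case -3.1414 t 6.7 F [-0.3  1.3  1. ] gap 33.3 0.4
```

```bash
python3 -m jog '[[20,[0,0,0],0],[20,[0,0,0],0],[20,[0,0,0],0],[20,[0,0,-0.1],0],[20,[0,0,-0.2],0],[20,[0,0,-0.4],0],[20,[0,0,-0.4],0],[20,[0,0,-0.4],0],[20,[0,0,-0.3],0],[20,[0,0,-0.2],0],[20,[0,0,0],0]]'; python3 st.py; python3 - <<'E'
from h import *
a=-0.072;dx,dy=485.6-572.2,-330+1.8
print(dx*np.cos(a)+dy*np.sin(a),-dx*np.sin(a)+dy*np.cos(a))
cv2.imwrite("pics/lift.png",cv2.resize(camera("side")[110:260,190:370,::-1],None,fx=3,fy=3))
E
```

```text
clock: 7.8
eef_pos: [614.0, 13.0, 136.8]
eef_rot: [3.142, 0.002, 3.07]
wrist_force: [0.2, 0.2, -0.8]
finger_gap: 30.3
finger_force: 12.0
case xyz [ 40.6  17.8 136.8] toolx yaw in case -3.1413 t 7.8 F [ 0.2  0.2 -0.8] gap 30.3 12.0
-62.765641127329005 -333.5794872198759
```

View pics/lift.png

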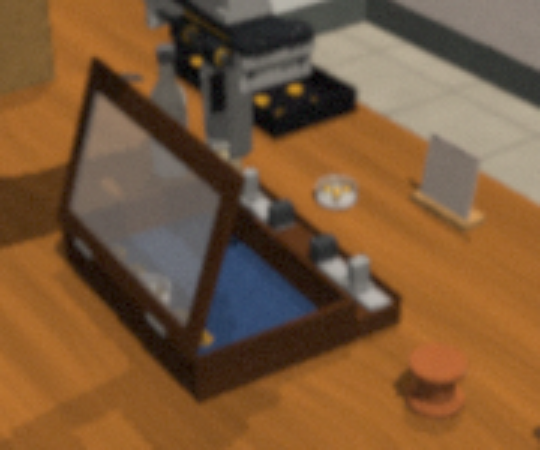

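The jar is held at about (225,130) in the crop and the tray spot is empty. Next I'll carry it right, then back to the mat.

```bash
python3 -m jog '[[20,[0,-0.2,0],0],[20,[0,-0.4,0],0],[20,[0,-0.5,0],0],[20,[0,-0.5,0],0],[20,[0,-0.5,0],0],[20,[0,-0.5,0],0],[20,[0,-0.5,0],0],[20,[0,-0.5,0],0],[20,[0,-0.5,0],0],[20,[0,-0.5,0],0],[20,[0,-0.5,0],0],[20,[0,-0.5,0],0],[20,[0.3,-0.5,0],0],[20,[0.4,-0.5,0],0],[20,[0.4,-0.3,0],0],[20,[0.4,-0.1,0],0],[20,[0.3,0,0],0],[20,[0.2,0,0],0],[20,[0.06,0,0],0],[20,[0,0,0],0]]'; python3 st.py
```

```text
clock: 9.85
eef_pos: [485.6, -328.8, 135.3]
eef_rot: [3.141, -0.0, 3.07]
wrist_force: [-0.3, 0.2, -0.7]
finger_gap: 30.2
finger_force: 12.0
case xyz [ -62.9 -332.4  135.3] toolx yaw in case -3.1414 t 9.8 F [-0.3  0.2 -0.7] gap 30.2 12.0
```

```bash
python3 -m jog '[[20,[0,0,0.3],0],[20,[0,0,0.4],0],[20,[0,0,0.4],0],[20,[0,0,0.4],0],[20,[0,0,0.2],0],[20,[0,0,0.1],0],[20,[0,0,0.1],0],[20,[0,0,0.06],0],[20,[0,0,0],0],[20,[0,0,0],0]]'; python3 st.py
```

```text
clock: 10.85
eef_pos: [485.9, -328.8, 37.9]
eef_rot: [-3.141, 0.001, 3.07]
wrist_force: [-0.1, -0.8, -0.2]
finger_gap: 30.0
finger_force: 12.0
case xyz [ -62.6 -332.4   37.9] toolx yaw in case -3.1414 t 10.8 F [-0.1 -0.8 -0.2] gap 30.0 12.0
```

```bash
python3 -m jog '[[20,[0,0,0.04],0],[20,[0,0,0.03],0],[20,[0,0,0.02],0],[20,[0,0,0],0],[20,[0,0,0],0]]'; python3 st.py; python3 - <<'E'
from h import *
cv2.imwrite("pics/place.png",cv2.resize(camera("side")[200:340,240:410,::-1],None,fx=4,fy=4))
E
```

```text
clock: 11.35
eef_pos: [485.8, -328.7, 33.4]
eef_rot: [-3.141, 0.0, 3.07]
wrist_force: [-0.9, 2.6, 5.8]
finger_gap: 29.8
finger_force: 12.0
case xyz [ -62.6 -332.2   33.4] toolx yaw in case -3.1413 t 11.3 F [-0.9  2.6  5.8] gap 29.8 12.0
```

View pics/place.png

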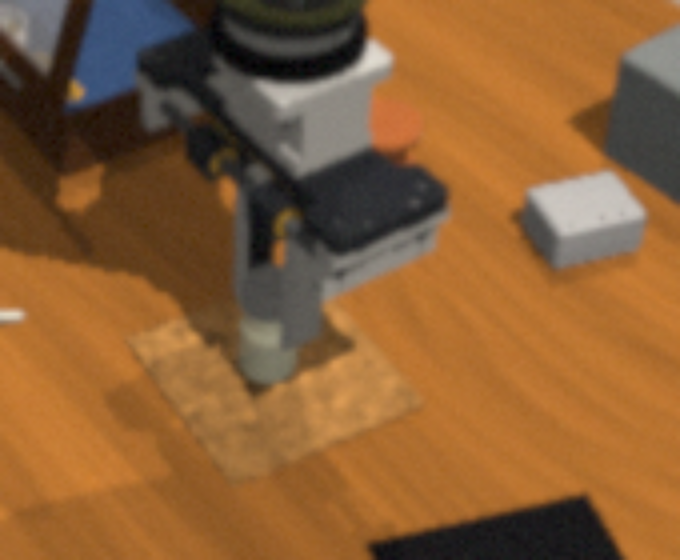

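The jar is standing on the cork, with its base at about (268,375) in the crop and 5.8 N of contact. I'll release and rise.

```bash
python3 -m jog '[[36,[0,0,0],0],[44,[0,0,0],0],[60,[0,0,0],0],[80,[0,0,0],0],[80,[0,0,0],0],[80,[0,0,-0.2],0],[80,[0,0,-0.5],0],[80,[0,0,-0.5],0],[80,[0,0,-0.5],0],[80,[0,0,-0.5],0],[0,[0,0,-0.5],0],[0,[0,0,-0.5],0],[0,[0,0,-0.5],0],[0,[0,0,-0.5],0],[0,[0,0,0],0]]'; python3 st.py; python3 - <<'E'
from h import *
camera("side");camera("top")
for n in("side","top"):
  for d in regions_of(n,"jar")[:2]: print(n,d["conf"],d["rect"])
print(w2px("side",[[486,-329,66],[486,-329,4]]),w2px("top",[[486,-329,66],[486,-329,4]]))
E
```

```text
clock: 12.9
eef_pos: [486.4, -329.3, 247.2]
eef_rot: [-3.138, 0.005, 3.07]
wrist_force: [0.2, -0.1, 1.0]
finger_gap: 43.2
finger_force: 0.0
case xyz [ -62.  -332.8  247.2] toolx yaw in case -3.1413 t 12.9 F [ 0.2 -0.1  1. ] gap 43.2 0.0
side 0.75 [308.5, 282.2, 18.4, 33.0]
side 0.27 [385.6, 254.1, 32.1, 25.1]
[[309.39208805 269.41198249]
 [308.44251478 290.24167967]] [[370.50085459 240.67904764]
 [366.02108082 241.05312062]]
```

```bash
python3 -m jog '[[0,[0.2,0.2,0],0],[0,[0.26,0.46,0],0],[0,[0,0.5,0],0],[0,[0,0.5,0],0],[0,[0,0.5,0],0],[0,[0,0.5,0],0],[0,[0,0.5,0],0],[0,[0,0.5,0],0],[0,[0,0.5,0],0],[0,[0,0.5,0],0],[0,[0,0.5,0],0],[0,[0,0.5,0],0],[0,[0,0.5,0],0],[0,[0,0.5,0],0],[0,[0,0,0.3],0],[0,[0,0,0.5],0],[0,[0,0,0.4],0],[0,[0,0,0],0],[0,[0,0,0],0]]'; python3 st.py
python3 - <<'E'
import numpy as np
for th in np.arange(1.25,-.01,-.1): print(round(th,2),np.round([-80+150*np.cos(th)-6*np.sin(th)-8*np.sin(th),45.5+150*np.sin(th)+6*np.cos(th)],0))
E
```

```text
clock: 15.0
eef_pos: [486.5, 5.1, 183.0]
eef_rot: [-3.142, -0.001, 3.07]
wrist_force: [0.2, -0.2, 0.4]
finger_gap: 0.6
finger_force: 0.0
case xyz [-86.    0.7 183. ] toolx yaw in case -3.1414 t 15.0 F [ 0.2 -0.2  0.4] gap 0.6 0.0
1.25 [-46. 190.]
1.15 [-32. 185.]
1.05 [-18. 179.]
0.95 [ -4. 171.]
0.85 [  8. 162.]
0.75 [ 20. 152.]
0.65 [ 31. 141.]
0.55 [ 41. 129.]
0.45 [ 49. 116.]
0.35 [ 56. 103.]
0.25 [62. 88.]
0.15 [66. 74.]
0.05 [69. 59.]
```

```bash
python3 -m jog '[[0,[-0.3,0,0],0],[0,[-0.3,0,0],0],[0,[-0.2,0,0],0],[0,[-0.28,0,0.06],0],[0,[-0.28,0,0.12],0],[0,[-0.26,0,0.16],0],[0,[-0.24,0,0.18],0],[0,[-0.24,0,0.2],0],[0,[-0.22,0,0.22],0],[0,[-0.2,0,0.24],0],[0,[-0.16,0,0.26],0],[0,[-0.14,0,0.26],0],[0,[-0.12,0,0.3],0],[0,[-0.08,0,0.28],0],[0,[0,0,0],0]]'; python3 st.py
```

```text
clock: 16.5
eef_pos: [636.5, -5.7, 66.5]
eef_rot: [-3.142, -0.003, 3.07]
wrist_force: [-0.4, 0.3, -0.4]
finger_gap: 0.6
finger_force: 0.0
case xyz [64.4  0.7 66.5] toolx yaw in case -3.1414 t 16.5 F [-0.4  0.3 -0.4] gap 0.6 0.0
```

```bash
python3 -m jog '[[0,[0,0,0.1],0],[0,[0,0,0.1],0],[0,[0,0,0.06],0],[0,[0,0,0.04],0],[0,[0,0,0.04],0],[0,[0,0,0],0],[0,[0,0,0],0]]'; python3 st.py;python3 - <<'E'
from h import *
cv2.imwrite("pics/lid.png",cv2.resize(camera("side")[120:270,190:370,::-1],None,fx=3.5,fy=3.5))
E
```

```text
clock: 17.2
eef_pos: [637.2, -5.7, 52.0]
eef_rot: [-3.142, -0.0, 3.07]
wrist_force: [-0.9, -0.3, -0.3]
finger_gap: 0.5
finger_force: 0.0
case xyz [65.1  0.8 52. ] toolx yaw in case -3.1413 t 17.2 F [-0.9 -0.3 -0.3] gap 0.5 0.0
```

View pics/lid.png

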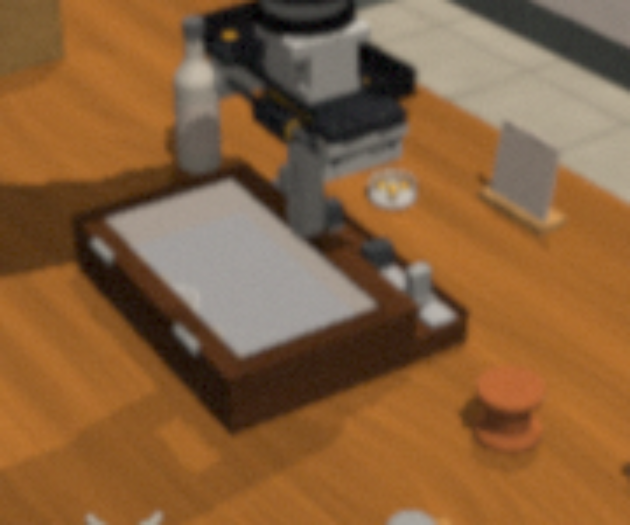

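The lid is down or very nearly so (free edge at about (330,240)). I'll press until there is contact force.

```bash
python3 -m jog '[[0,[0,0,0.03],0],[0,[0,0,0.03],0],[0,[0,0,0],0],[0,[0,0,0],0]]'; python3 st.py;
```

```text
clock: 17.65
eef_pos: [637.5, -5.7, 51.4]
eef_rot: [-3.142, 0.001, 3.07]
wrist_force: [-10.6, 0.5, 22.5]
finger_gap: 0.8
finger_force: 11.2
case xyz [65.4  0.8 51.4] toolx yaw in case -3.1413 t 17.6 F [-10.6   0.5  22.5] gap 0.8 11.2
```

```bash
python3 -m jog '[[0,[0,0,-0.2],0],[0,[0,0,-0.4],0],[0,[0,0,-0.5],0],[0,[0,0,-0.4],0],[0,[0,0,0],0.0455],[0,[0,0,0],0.0455],[0,[0,0,0],0.0455],[0,[0,0,0],0.0455],[0,[0,0,0],0.0455],[0,[0,0,0],0.0455],[0,[0,0,0],0.0455],[0,[0,0,0],0.0455],[0,[0,0,0],0.0455],[0,[0,0,0],0.0455],[0,[0,0,0],0.045],[0,[0,0,0],0]]' && python3 -m jog '[[0,[0.4,0.16,0],0],[0,[0.5,0.2,0],0],[0,[0.5,0.2,0],0],[0,[0.5,0.2,0],0],[0,[0.3,0.1,0],0],[0,[0.2,0,0],0],[0,[0,0,0],0],[0,[0,0,0],0]]';python3 st.py
python3 - <<'E'
from h import *
import fit
T=lambda x,y:(x,y)
p=[572.2,-1.79,-.072]
im=camera("side")
for s in(1,-1):
  print([w2px("side",fit.W(p,(108,s*(115-t),56)))[0].round(1).tolist() for t in (0,18,23,65)])
for q in("slide_left_top","slide_right_top","glue"):
  for d in regions_of("side",q)[:3]: print(q,round(d["conf"],2),np.round(d["rect"],1))
cv2.imwrite("pics/pre.png",cv2.resize(im[110:240,210:350,::-1],None,fx=4.5,fy=4.5,interpolation=cv2.INTER_CUBIC))
E
```

```text
clock: 19.25
eef_pos: [637.2, -5.7, 124.0]
eef_rot: [3.142, -0.0, 1.497]
wrist_force: [0.5, 0.0, -0.5]
finger_gap: 0.5
finger_force: 0.0
clock: 20.05
eef_pos: [688.5, 110.3, 124.0]
eef_rot: [-3.141, 0.0, 1.5]
wrist_force: [0.5, -0.4, 0.6]
finger_gap: 0.5
finger_force: 0.0
case xyz [107.9 120.2 124. ] toolx yaw in case 1.5723 t 20.1 F [ 0.5 -0.4  0.6] gap 0.5 0.0
[[269.3, 164.3], [272.4, 166.8], [273.3, 167.5], [280.9, 173.6]]
[[314.3, 200.4], [310.3, 197.2], [309.2, 196.3], [300.4, 189.2]]
slide_left_top 0.46 [261.6 197.6 100.1  64.8]
slide_right_top 0.62 [308.1 201.1   6.9  14.2]
glue 0.89 [244.1 149.7   9.6  38.2]
glue 0.67 [311.1 198.4  11.9  13. ]
```

View pics/pre.png

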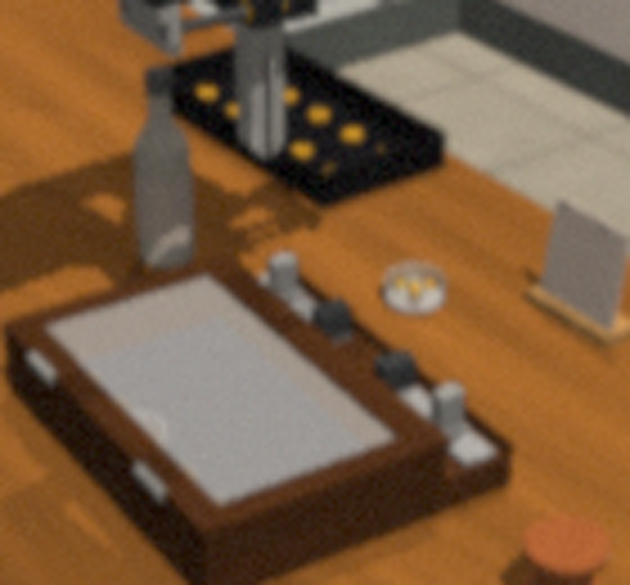

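The lid is shut, the left grip is at (283,268) in the crop and the finger is just outside it. I'll descend and push.

```bash
python3 -m jog '[[0,[0,0,0.3],0],[0,[0,0,0.5],0],[0,[0,0,0.4],0],[0,[0,0,0.3],0],[0,[0,0,0.14],0],[0,[0,0,0],0],[0,[0,0,0],0]]';python3 st.py
```

```text
clock: 20.95
eef_pos: [689.1, 110.9, 42.8]
eef_rot: [3.14, -0.0, 1.499]
wrist_force: [0.2, -0.3, 0.7]
finger_gap: 0.3
finger_force: 0.0
case xyz [108.5 120.8  42.8] toolx yaw in case 1.571 t 20.9 F [ 0.2 -0.3  0.7] gap 0.3 0.0
```

```bash
python3 -m jog '[[0,[-0.1,0,0],0],[0,[-0.1,0,0],0],[0,[-0.1,0,0],0],[0,[-0.1,0,0],0],[0,[-0.1,0,0],0],[0,[-0.1,0,0],0],[0,[-0.1,0,0],0],[0,[-0.1,0,0],0],[0,[-0.1,0,0],0],[0,[-0.1,0,0],0],[0,[0,0,0],0]]';python3 st.py
```

```text
clock: 22.05
eef_pos: [685.0, 60.1, 41.8]
eef_rot: [-3.141, 0.0, 1.498]
wrist_force: [0.3, -0.2, 0.2]
finger_gap: 0.5
finger_force: 0.0
case xyz [108.   69.9  41.8] toolx yaw in case 1.5704 t 22.1 F [ 0.3 -0.2  0.2] gap 0.5 0.0
```

```bash
python3 -m jog '[[0,[-0.06,0,0],0],[0,[-0.04,0,0],0],[0,[-0.02,0,0],0],[0,[-0.02,0,0],0],[0,[0,0,0],0],[0,[0,0,0],0]]';python3 st.py
```

```text
clock: 22.65
eef_pos: [684.6, 56.3, 41.8]
eef_rot: [3.142, -0.003, 1.5]
wrist_force: [1.2, 13.5, -0.0]
finger_gap: 0.7
finger_force: 7.0
case xyz [107.9  66.1  41.8] toolx yaw in case 1.5721 t 22.6 F [ 1.2 13.5 -0. ] gap 0.7 7.0
```

```bash
python3 -m jog '[[0,[0.1,0,0],0],[0,[0.06,0,-0.2],0],[0,[0,0,-0.5],0],[0,[0,0,-0.4],0],[0,[-0.2,0,-0.3],0],[0,[-0.5,0,0],0],[0,[-0.5,0,0],0],[0,[-0.5,0,0],0],[0,[-0.5,0,0],0],[0,[-0.5,0,0],0],[0,[-0.5,0,0],0],[0,[-0.4,0,0],0],[0,[-0.22,0,0],0],[0,[0,0,0],0],[0,[0,0,0],0]]';python3 st.py
python3 - <<'E'
from h import *
im=camera("side")
cv2.imwrite("pics/pre2.png",cv2.resize(im[120:250,220:360,::-1],None,fx=4.5,fy=4.5,interpolation=cv2.INTER_CUBIC))
E
```

```text
clock: 24.15
eef_pos: [671.5, -128.0, 111.9]
eef_rot: [-3.141, -0.0, 1.499]
wrist_force: [-0.7, 0.9, 0.2]
finger_gap: 0.6
finger_force: 0.0
case xyz [ 108.1 -118.7  111.9] toolx yaw in case 1.5712 t 24.1 F [-0.7  0.9  0.2] gap 0.6 0.0
```

View pics/pre2.png

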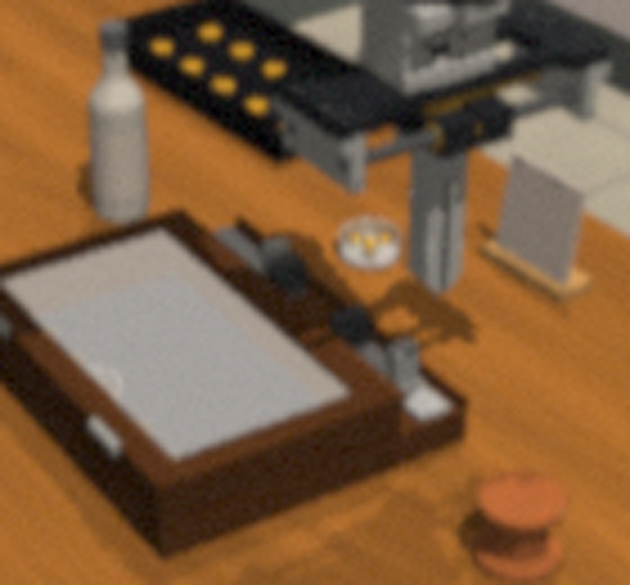

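The left grip is up against its stop at about (275,250) in the crop, and the right grip is at (403,360). I'll descend outside the right grip and push it.

```bash
python3 -m jog '[[0,[0,0,0.3],0],[0,[0,0,0.5],0],[0,[0,0,0.4],0],[0,[0,0,0.2],0],[0,[0,0,0],0],[0,[0,0,0],0]]';python3 st.py;  python3 -m jog '[[0,[0.1,0,0],0],[0,[0.1,0,0],0],[0,[0.1,0,0],0],[0,[0.1,0,0],0],[0,[0.1,0,0],0],[0,[0.1,0,0],0],[0,[0.1,0,0],0],[0,[0.1,0,0],0],[0,[0.1,0,0],0],[0,[0,0,0],0]]';python3 st.py
```

```text
clock: 24.8
eef_pos: [671.8, -128.3, 42.5]
eef_rot: [3.141, 0.0, 1.499]
wrist_force: [0.1, 0.2, 1.6]
finger_gap: 0.5
finger_force: 0.0
case xyz [ 108.5 -119.    42.5] toolx yaw in case 1.5714 t 24.8 F [0.1 0.2 1.6] gap 0.5 0.0
clock: 25.8
eef_pos: [674.7, -82.8, 41.8]
eef_rot: [-3.141, -0.0, 1.5]
wrist_force: [-0.8, 0.5, 0.8]
finger_gap: 0.4
finger_force: 0.0
case xyz [108.1 -73.4  41.8] toolx yaw in case 1.5717 t 25.8 F [-0.8  0.5  0.8] gap 0.4 0.0
```

```bash
python3 -m jog '[[0,[0.08,0,0],0],[0,[0.06,0,0],0],[0,[0.02,0,0],0],[0,[0,0,0],0],[0,[0,0,0],0]]';python3 st.py
```

```text
clock: 26.3
eef_pos: [675.3, -75.5, 41.9]
eef_rot: [-3.141, -0.0, 1.499]
wrist_force: [0.1, 0.3, 0.4]
finger_gap: 0.4
finger_force: 0.0
case xyz [108.1 -66.1  41.9] toolx yaw in case 1.571 t 26.3 F [0.1 0.3 0.4] gap 0.4 0.0
```

```bash
python3 -m jog '[[0,[0.03,0,0],0],[0,[0.03,0,0],0],[0,[0.02,0,0],0],[0,[0.02,0,0],0],[0,[0,0,0],0],[0,[0,0,0],0]]';python3 st.py
```

```text
clock: 26.9
eef_pos: [675.4, -73.6, 42.0]
eef_rot: [-3.142, 0.004, 1.498]
wrist_force: [-2.0, -17.3, -0.1]
finger_gap: 0.4
finger_force: 8.7
case xyz [108.1 -64.2  42. ] toolx yaw in case 1.5697 t 26.9 F [ -2.  -17.3  -0.1] gap 0.4 8.7
```

Both slides are hard against their stops. I'll retreat and check.

```bash
python3 -m jog '[[0,[-0.1,0,0],0],[0,[-0.06,0,-0.2],0],[0,[0,0,-0.5],0],[0,[0,0,-0.5],0],[0,[0,0,-0.5],0],[0,[0,0,-0.5],0],[0,[0,0,-0.5],0],[0,[0,0,-0.4],0],[0,[0,0,0],0],[0,[0,0,0],0],[0,[0,0,0],0]]';python3 st.py
python3 - <<'E'
from h import *
im=camera("side")
cv2.imwrite("pics/end.png",cv2.resize(im[110:310,190:410,::-1],None,fx=2.9,fy=2.9,interpolation=cv2.INTER_CUBIC))
E
```

```text
clock: 28.0
eef_pos: [674.6, -78.4, 195.5]
eef_rot: [-3.14, -0.0, 1.499]
wrist_force: [-0.3, -0.6, 0.1]
finger_gap: 0.5
finger_force: 0.0
case xyz [107.7 -69.1 195.5] toolx yaw in case 1.5712 t 28.0 F [-0.3 -0.6  0.1] gap 0.5 0.0
```

View pics/end.png

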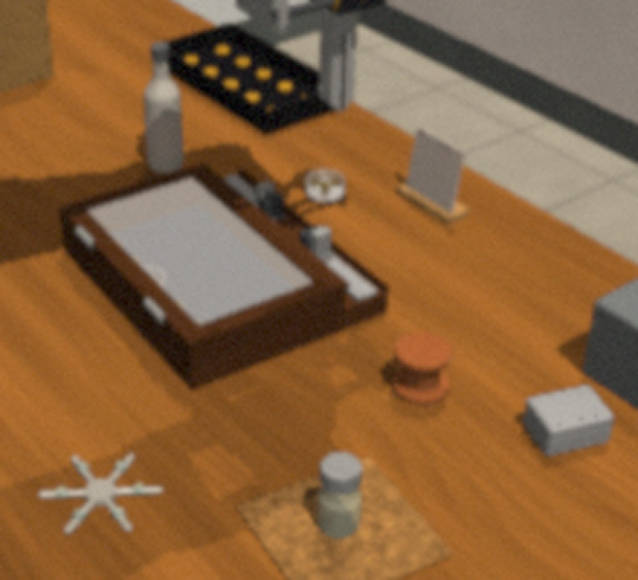

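The jar is upright on the cork at (340,495), the lid is shut, and both grips are at their stops, at (268,198) and (318,240). The gripper is clear of everything.

```bash
python3 -c "
from cell import *
print(sign_off())"
```

```text
the job is handed in; nothing more can be done
None
```

The jar stands upright on the cork mat, the lid was shut next, then both lock slides were pushed home against their stops; the last picture agrees, and I handed the job in at about 28 s, though no verdict came back.

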